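Refit the sprung cover of a battery bay

TASK

Put the loose metal cover back into the battery bay in the top of the grey instrument housing. It is longer than the opening, so tip it, tuck one end under the lip nearest the robot against the sprung bar there, swing the other end down inside and let it go under the far lip: it must lie flat on the ledges, home against the far stop, with both ends under the lips. Leave the screwdriver, tape roll, small circuit board and pen where they are.

Things in the scene. Friction and masses are not known exactly. Their poses are not given: they have to be found in the camera images.
- cover: Loose cover: bare-metal plate 140 x 96 x 6 mm (x, y, z), 0.25 kg within 30 percent, both ends alike. On its middle stands a pull handle: black bar 12 mm thick (x), 64 long (y), 58 to 80 mm above the plate's underside, on two 10 mm posts at y = +-24. Origin: centre of the underside; z up through handle and mass centre. Starts flat on the desk left of the housing.
- housing: Grey housing fixed on the desk, 92 mm high. Origin: on the desk below the centre of the opening in its top; x away from the robot, y left, z up. Opening x -60..60, y -52..52 mm. Outer walls at x = -106 and 82, y = +-60. Side walls of the bay at y = +-52 over its full depth. Ledges, top at z = 30 mm: near x < -50, far x > 50, sides |y| > 42 mm.
- near_lip (a point): Lower edge of the lip nearest the robot, housing x = -60, y = 0, z = 52 mm. The lip is solid from here up to z = 92. Under it (z 30..52) a pocket reaches to x = -98 and holds the sprung bar. The cover goes in only with this end low, tilted 20 degrees or more; 34 degrees leaves room.
- far_lip (a point): Lower edge of the far lip, housing x = +60, y = 0, z = 52 mm, solid from here up to z = 92. Under it (z 30..52) a pocket ends at a fixed stop at x = +72 mm. A gripper open wider than about 60 mm at the handle of the seated cover may meet the lips.
- bay_seat (a point): Where the cover's origin is when it is home: housing x = 2, y = 0, z = 30 mm; axes as the housing's. Note: a tall oscilloscope on a black rack stands to the right of the housing (about x over 0.45 m, y under -0.15 m); bring the arm in from the start pose close to the robot, e.g. through x = 0.15, y = -0.33, z = 0.38 m, not through it.
- keeper (a joint): Travel (m) of the sprung bar in the near pocket: 0 at rest, with its face at housing x = -65 mm; grows to 0.025 as it is pushed toward the robot (face at x = -90 mm). Spring about 3 N at rest and 0.25 N more per mm. It pushes the cover toward the far stop; with the cover home it reads about 0.003.
- screwdriver: Bystander: small screwdriver 18 x 153 x 18 mm lying between the housing and the cover.
- tape_roll: Bystander: small dark tape roll 53 x 51 x 19 mm lying flat behind.
- board: Bystander: small circuit board 46 x 52 x 17 mm lying behind the housing.
- pen: Bystander: pen 13 x 111 x 11 mm lying behind the cover.

How it is judged:
By the outcome, as a careful person would: the job done as asked, in the order asked, and still so for the second after the job is handed in, with the robot touching nothing.
It also fails if it takes over 48 s, if anything falls off the work surface, if the arm or the gripper's body presses on something with over 40 N, if the wrist force passes 120 N, or if a joint passes its speed limit or range.

ROBOT

A 6-joint arm with a two-finger parallel gripper is mounted at the origin on a cart in front of the work surface, level with it; the furniture and walls round the work are solid. World frame = base frame: x ahead of the robot, y to its left, z up, the work surface at z = 0. Lengths are in m, angles in degrees, forces in N, time in s.
With the tool pointing down it reaches from about 0.3 to 0.825 m from the base axis. Payload 5.4 kg.
Tool frame: the origin (TCP) lies at the very end of the fingers, on their centre line; the grasp point (between the pads) lies 19 mm behind it; z points along the fingers, y is the line along which they close (so a half turn about z gives the same grasp; the last joint's range is limited). The gripper opens to 92 mm and grips with 3 to 60 N. Pads are 20 mm wide; open, the fingers measure 128 mm over their backs; the gripper's body (75 mm by 189 mm) begins 69 mm behind the grasp point.
Start: joints at [-83.085, 9.076, 91.501, -0, 79.423, -12.038], TCP at [0.187, -0.544, 0.215] pointing down, gripper open.
Joint ranges: [-166.64, 166.64], [-54.1, 131.32], [10.49, 154.53], [-73.88, 253.88], [9.74, 151.15], [-171.62, 171.62]. Speed limits (degrees/s): [147.25, 147.25, 180, 180, 180, 180].

INTERFACE

Orientations are given as a 3x3 rotation matrix whose columns are the frame's x, y, z axes.
In Python, from plant import r gives the robot as it stands. The module is installed in compiled form; this text tells all that it offers. Calls block until the motion is done:
- r.reach(position, orientation): joint-space move of the TCP to a pose.
- r.move_l(position, rate=0.15, orientation=None, force_limit=None): straight line of the TCP; orientation=None keeps the orientation; rate is the mean speed in m/s. With force_limit (N) it stops when the force on the tool has changed by that much, and returns True; else False.
- r.movej(angles): joint-space move.
- r.gripper_to(opening, grasp_force=None): opening from 0.0 (shut) to 1.0 (fully open); grasp_force is the grip in N (None keeps the last); returns when the fingers have stopped.
- r.sleep(seconds).
- r.inverse_kinematics(position, orientation): joint angles nearest the present ones, or None.
- r.grab_frame(name): name is "scene" or "side" or "wrist"; returns the picture (400x640x3 uint8, red, green, blue); there is no depth.
- r.calibration(name): a dict with "K" (3x3 intrinsics, pixels), "world_to_cam" (4x4, takes a point from world to camera coordinates); the wrist camera has in their place "hand_eye" (4x4, takes a point from camera to tool coordinates, whose origin is the TCP and whose axes are the flange's). Camera axes: x right, y down, z forward; pixel columns grow to the right and rows downward; lengths in m; the calibration is good to about 2 mm. The wrist camera is an equidistant fisheye: a pixel r from the principal point sees the ray r / f radians off the axis. A picture is of the moment at which its call begins: read the wrist's pose just before it. calibration takes no time and is no camera call.
A pose or a line that the arm cannot do raises r.Unreachable and nothing moves.
- r.hand_in(): hands the job in; it is judged then, once.
Readings, each from a call of its own:
- r.current_time(): time.
- r.current_q(): joint angles.
- r.current_qvel(): joint speeds.
- r.current_effort(): joint torques, N m.
- r.current_eef_pos(): TCP position.
- r.current_orientation(): TCP orientation.
- r.current_contact_force(): force on the tool from outside, world axes, zero at the start.
- r.current_torque(): the same for the moment, N m.
- r.current_grip_width(): opening from 0.0 (shut) to 1.0 (fully open).
- r.current_grasp_force(): force on a finger pad.
Only numpy, scipy, OpenCV 4.12 (cv2) and the standard library are available. Lean on these libraries where they do the work, as an engineer would, in place of code of your own. Each camera call takes 0.05 s, during which the arm holds its last target. There are 200 camera calls.

## Working session

There is one attempt and no reset: what is moved stays moved. The work goes in short steps, each a Python script; the robot and the scene stay as the last script left them, time stands still between calls to the robot, and variables do not carry over. Pictures are saved under pics/ and viewed, at most 10 in all, crops included, and the job is handed in when it is done.

```bash
mkdir -p pics; python3 - <<'E'
from plant import r
import cv2,numpy as np
np.set_printoptions(precision=4,suppress=True)
for n in("scene","side"):
    im=r.grab_frame(n); cv2.imwrite(f"pics/{n}0.png",im[:,:,::-1]); c=r.calibration(n); print(n,c["K"],c["world_to_cam"])
print(r.calibration("wrist"),r.current_time())
E
```

```text
scene [[471.6591   0.     317.0275]
 [  0.     471.6591 196.5599]
 [  0.       0.       1.    ]] [[ 0.9991 -0.0431 -0.0003 -0.5593]
 [-0.0379 -0.8747 -0.4831  0.175 ]
 [ 0.0206  0.4827 -0.8755  0.9358]
 [ 0.      0.      0.      1.    ]]
side [[439.3083   0.     313.1645]
 [  0.     439.3083 200.3208]
 [  0.       0.       1.    ]] [[ 0.9022 -0.4313 -0.0014 -0.449 ]
 [-0.1763 -0.3657 -0.9139  0.2366]
 [ 0.3936  0.8248 -0.406   0.5418]
 [ 0.      0.      0.      1.    ]]
{'K': array([[309.7069,   0.    , 322.0602],
       [  0.    , 309.7069, 202.4612],
       [  0.    ,   0.    ,   1.    ]]), 'hand_eye': array([[-0.0006, -0.9637, -0.2668,  0.0749],
       [ 1.    , -0.0003, -0.0012,  0.0004],
       [ 0.0011, -0.2668,  0.9637, -0.1695],
       [ 0.    ,  0.    ,  0.    ,  1.    ]])} 0.1
```

View pics/scene0.png

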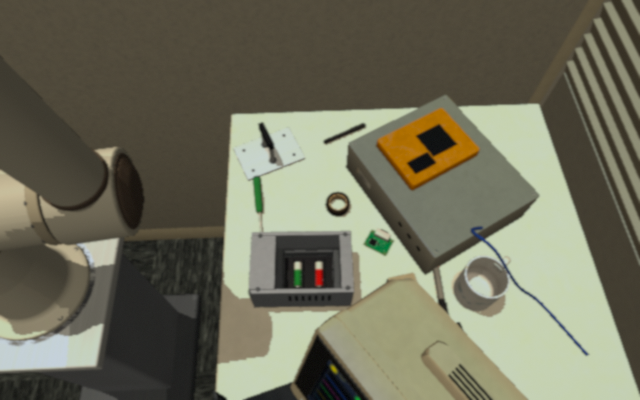

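View pics/side0.png

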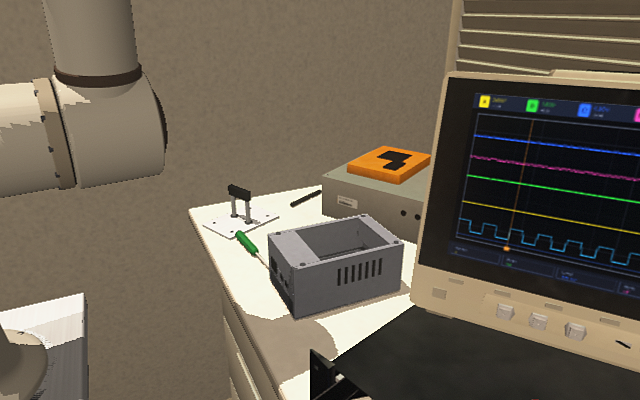

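The scene view shows the cover (centre about 269,152), its handle tilted to the upper left in view, and the housing (250-354, 232-306). Next I'll enlarge both.

```bash
python3 - <<'E'
import cv2,numpy as np
a=cv2.imread("pics/scene0.png")
c1=cv2.resize(a[110:190,225:315],None,fx=6,fy=6,interpolation=cv2.INTER_CUBIC)
cv2.imwrite("pics/c1.png",c1)
c2=cv2.resize(a[222:312,240:365],None,fx=6,fy=6,interpolation=cv2.INTER_CUBIC)
cv2.imwrite("pics/c2.png",c2)
E
```

```text
(no output)
```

View pics/c1.png

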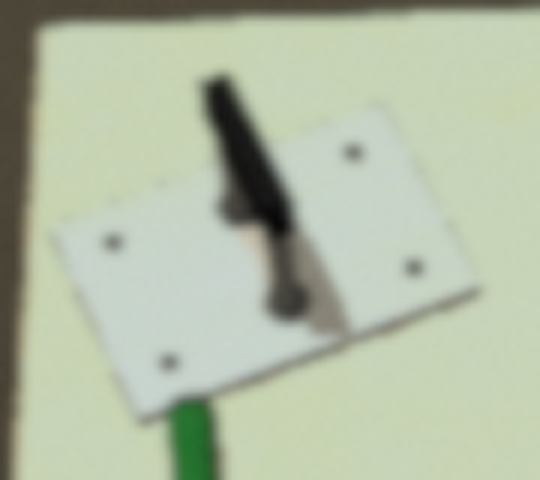

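View pics/c2.png

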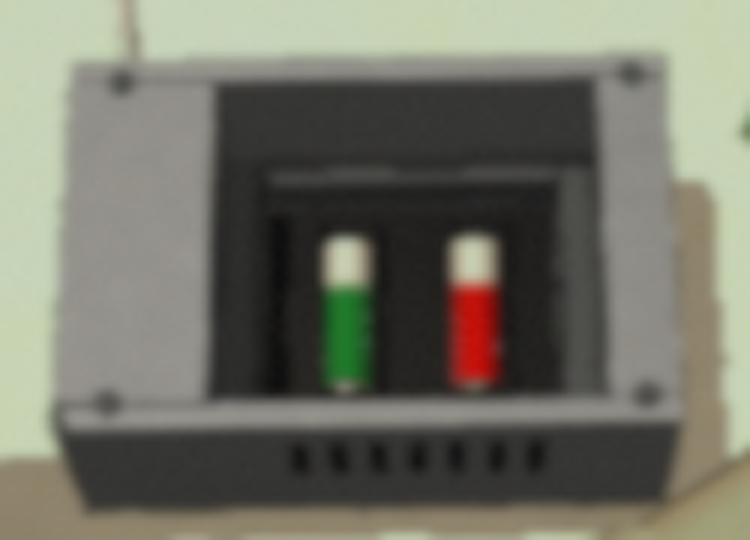

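Cover top corners in the crop: (52,228), (378,100), (482,287), (140,414). Housing top corners: (75,65), (665,57), (682,405), (58,402). Opening corners: (215,82), (592,78), (608,400), (208,398).

```bash
cat > h.py <<'E'
from plant import r
import cv2,numpy as np
np.set_printoptions(precision=4,suppress=True)
def back(n,uv,z):
    c=r.calibration(n);K=c["K"];T=c["world_to_cam"];R=T[:3,:3];o=-R.T@T[:3,3]
    d=np.c_[np.array(uv,float),np.ones(len(uv))]@np.linalg.inv(K).T@R
    return o+d*((z-o[2])/d[:,2])[:,None]
def fit(model,w):
    m=np.array(model,float);w=w[:,:2];mc=m.mean(0);wc=w.mean(0)
    H=(m-mc).T@(w-wc);a=np.arctan2(H[0,1]-H[1,0],H[0,0]+H[1,1])
    Rm=np.array([[np.cos(a),-np.sin(a)],[np.sin(a),np.cos(a)]])
    t=wc-Rm@mc
    return t,np.degrees(a),np.linalg.norm(m@Rm.T+t-w,axis=1)
E
python3 - <<'E'
from h import *
f=lambda p,o:(np.array(p)+.5)/6-.5+np.array(o)
cw=back("scene",f([(52,228),(378,100),(482,287),(140,414)],(225,110)),.006)
print(cw,fit([(-.07,.048),(.07,.048),(.07,-.048),(-.07,-.048)],cw))
hw=back("scene",f([(75,65),(665,57),(682,405),(58,402)],(240,222)),.092)
print(hw,fit([(-.106,.06),(.082,.06),(.082,-.06),(-.106,-.06)],hw))
ow=back("scene",f([(215,82),(592,78),(608,400),(208,398)],(240,222)),.092)
print(fit([(-.06,.052),(.06,.052),(.06,-.052),(-.06,-.052)],ow))
# handle ends
print(back("scene",f([(217,82),(280,222)],(225,110)),.080))
E
```

```text
[[0.3798 0.3094 0.006 ]
 [0.5057 0.3652 0.006 ]
 [0.5441 0.2751 0.006 ]
 [0.4159 0.2243 0.006 ]] (array([0.4614, 0.2935]), np.float64(22.83418832349984), array([0.002 , 0.0015, 0.0014, 0.0023]))
[[ 0.4395  0.0528  0.092 ]
 [ 0.625   0.0476  0.092 ]
 [ 0.6213 -0.0653  0.092 ]
 [ 0.437  -0.0564  0.092 ]] (array([ 0.5427, -0.0057]), np.float64(-2.026176522992219), array([0.0052, 0.0041, 0.0035, 0.006 ]))
(array([ 0.5415, -0.0084]), np.float64(-1.8018974297203951), array([0.0005, 0.0015, 0.0007, 0.002 ]))
[[0.4507 0.3192 0.08  ]
 [0.4738 0.2564 0.08  ]]
```

```bash
cat >> h.py <<'E'
def Rt(yaw,th=0,s=1):
    """tool orientation for holding the cover at yaw, tilted th (near end low); s=+-1: tool y along +-cover x"""
    a,t=np.radians([yaw,th]);c,S=np.cos(a),np.sin(a)
    Rc=np.array([[c,-S,0],[S,c,0],[0,0,1]])@np.array([[np.cos(t),0,-np.sin(t)],[0,1,0],[np.sin(t),0,np.cos(t)]])
    return Rc@np.array([[0,s,0],[s,0,0],[0,0,-1.]]),Rc
E
python3 - <<'E'
from h import *
for s in(1,-1):
    for p,y,t in [((.15,-.33,.38),0,0),((.45,.13,.38),0,0),((.4615,.2915,.056),22.8,0),((.45,0,.16),-1.9,34),((.54,0,.09),-1.9,0)]:
        q=r.inverse_kinematics(np.array(p),Rt(y,t,s)[0]); print(s,q)
r.reach([.15,-.33,.38],r.current_orientation())
print(r.current_eef_pos(),r.current_q(),r.current_time())
E
```

```text
1 [-84.8713 -27.0946 105.1549  -0.     101.9397 -84.8713]
1 [  1.2819 -10.1443  92.2084  -0.      97.9359   1.2819]
1 [ 19.5891  15.1605 103.681   -0.      61.1585  -3.2109]
1 [-25.0917 -41.115  143.9189  17.5927  46.7682 -31.8077]
1 [-12.8287  11.5131 103.6447  -0.      64.8422 -10.9287]
-1 [-84.8713 -27.0946 105.1549  -0.     101.9397  95.1287]
-1 None
-1 None
-1 [-25.0917 -41.115  143.9189  17.5927  46.7682 148.1923]
-1 [-12.8287  11.5131 103.6447  -0.      64.8422 169.0713]
[ 0.15   -0.3303  0.3792] [-84.8762 -26.9258 105.1308  -0.0034 101.9529 -13.8169] 1.1583
```

```bash
python3 - <<'E'
from h import *
r.reach([.45,.13,.38],Rt(0)[0]); r.gripper_to(.6,30); r.sleep(.2)
p,R=r.current_eef_pos(),r.current_orientation(); np.savez("w1.npz",p=p,R=R)
im=r.grab_frame("wrist"); cv2.imwrite("pics/w1.png",im[:,:,::-1])
print(p,R,r.current_time())
E
```

```text
[0.45 0.13 0.38] [[-0.0001  1.      0.    ]
 [ 1.      0.0001 -0.    ]
 [-0.      0.     -1.    ]] 4.0833
```

View pics/w1.png

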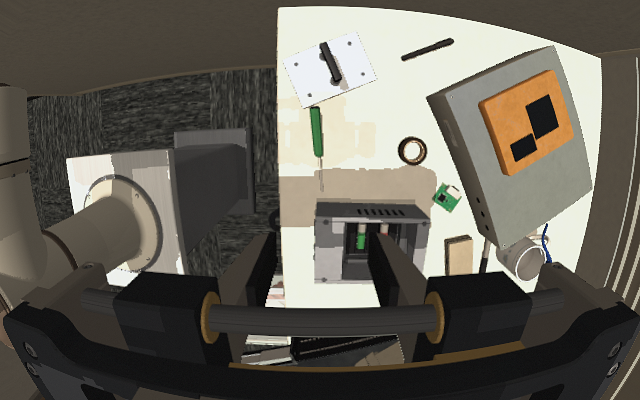

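The wrist view shows the cover at (283-376, 32-107), with its handle near (331,63), and the housing at (315-431, 203-283). I'll overlay the predicted outlines on enlarged crops.

```bash
cat >> h.py <<'E'
def fproj(X,p,R):
    c=r.calibration("wrist");K=c["K"];H=c["hand_eye"]
    q=((np.atleast_2d(X)-p)@R-H[:3,3])@H[:3,:3]
    rho=np.hypot(q[:,0],q[:,1]);th=np.arctan2(rho,q[:,2])
    return K[:2,2]+(K[0,0]*th/rho)[:,None]*q[:,:2]
def place(pts,t,yaw):
    a=np.radians(yaw);P=np.array(pts,float)
    return np.c_[P[:,0]*np.cos(a)-P[:,1]*np.sin(a)+t[0],P[:,0]*np.sin(a)+P[:,1]*np.cos(a)+t[1],P[:,2]]
CT=[(-.07,.048,.006),(.07,.048,.006),(.07,-.048,.006),(-.07,-.048,.006)]
CH=[(-.006,.032,.08),(.006,.032,.08),(.006,-.032,.08),(-.006,-.032,.08)]
HT=[(-.106,.06,.092),(.082,.06,.092),(.082,-.06,.092),(-.106,-.06,.092)]
HO=[(-.06,.052,.092),(.06,.052,.092),(.06,-.052,.092),(-.06,-.052,.092)]
E
python3 - <<'E'
from h import *
d=np.load("w1.npz");a=cv2.imread("pics/w1.png")
def crop(u0,v0,w,h,polys):
    f=6;c=cv2.resize(a[v0:v0+h,u0:u0+w],None,fx=f,fy=f,interpolation=cv2.INTER_CUBIC)
    for P in polys:
        uv=fproj(P,d["p"],d["R"]);print(uv)
        cv2.polylines(c,[np.int32(((uv-[u0,v0]+.5)*f-.5))],True,(0,0,255),1)
    return c
c=crop(275,25,108,90,[place(CT,(.4614,.2935),22.8),place(CH,(.4614,.2935),22.8)])
g=crop(308,196,130,96,[place(HT,(.542,-.008),-1.9),place(HO,(.542,-.008),-1.9)])
cv2.imwrite("pics/w1c.png",c);cv2.imwrite("pics/w1h.png",g)
E
```

```text
[[280.8108  60.3401]
 [355.0329  30.9471]
 [376.4823  79.7156]
 [302.2455 109.33  ]]
[[317.7865  44.1283]
 [325.1853  41.2352]
 [341.8578  78.8517]
 [334.4465  81.7745]]
[[314.5539 216.7711]
 [430.4559 219.7743]
 [419.932  284.1124]
 [312.8715 283.8012]]
[[343.82   222.5167]
 [417.2653 224.2017]
 [408.8302 280.4543]
 [340.2343 280.4521]]
```

View pics/w1c.png

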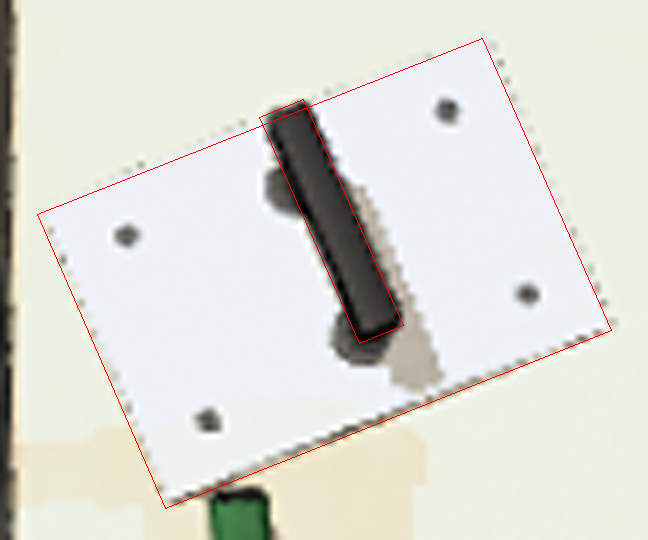

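View pics/w1h.png

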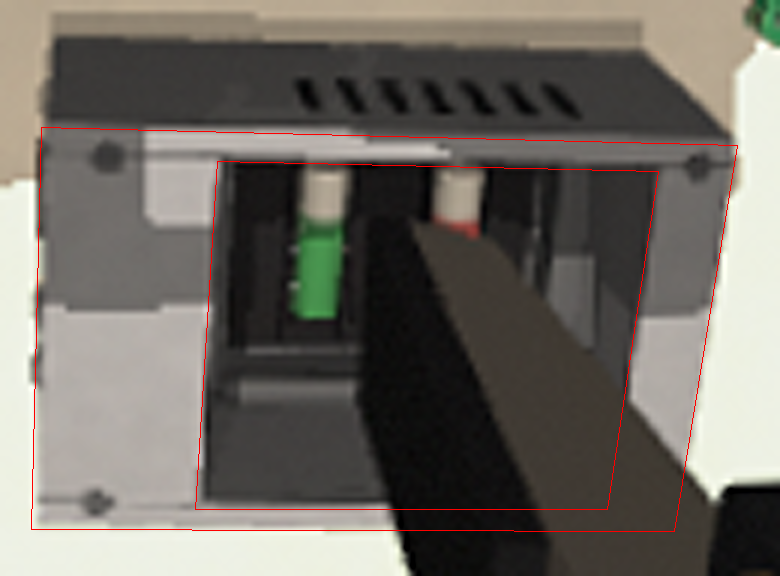

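The overlays fit within about 2 mm, so I'm using housing (0.5424, -0.007), yaw -2. Now to grasp, lift and check.

```bash
cat >> h.py <<'E'
HP=np.array([.5424,-.007,0]);HY=-2.0;GZ=.056
def tcp(nx,nz,th,dy=0):
    """TCP pose putting the cover's lower near edge at housing x=nx,z=nz (mm), tilt th"""
    R,Rc=Rt(HY,th);Rh=Rt(HY,0)[1]
    return HP+Rh@np.array([nx/1e3,dy,nz/1e3])+Rc@np.array([.07,0,GZ]),R
def go(nx,nz,th,rate=.05,fl=None,dy=0):
    p,R=tcp(nx,nz,th,dy);s=r.move_l(p,rate,R,fl)
    print(nx,nz,th,s,"F",r.current_contact_force(),"w",r.current_grip_width(),"err",(r.current_eef_pos()-p)*1e3,"t",r.current_time());return s
E
python3 - <<'E'
from h import *
for a in [(-50,150,34),(-50,33,34),(-76,32,34),(-82,31.5,27),(-85,31,0),(-68,31,0)]:
    p,R=tcp(*a);print(a,p,r.inverse_kinematics(p,R))
R=Rt(22.8)[0]
r.reach([.4618,.2932,.16],R)
r.move_l([.4618,.2932,GZ],.12)
r.gripper_to(0,40)
print("grip",r.current_grip_width()*92,r.current_grasp_force(),r.current_contact_force())
r.move_l([.4618,.2932,.30],.15); r.sleep(.2)
print(r.current_grip_width()*92,r.current_grasp_force(),r.current_contact_force(),r.current_torque(),r.current_time())
im=r.grab_frame("side"); cv2.imwrite("pics/s1.png",im[:,:,::-1])
E
```

```text
(-50, 150, 34) [ 0.5191 -0.0062  0.2356] [-20.6883 -28.9745 128.4861  13.7885  48.744  -24.8573]
(-50, 33, 34) [ 0.5191 -0.0062  0.1186] [-20.6883 -18.7399 135.6744  19.7457  32.0291 -32.5904]
(-76, 32, 34) [ 0.4931 -0.0053  0.1176] [-22.3288 -24.4997 139.7251  20.2528  34.139  -34.0563]
(-82, 31.5, 27) [ 0.4974 -0.0054  0.1132] [-20.0131 -17.949  133.2241  12.7314  39.571  -26.0374]
(-85, 31, 0) [ 0.5274 -0.0065  0.087 ] [-13.8429  10.0054 105.7782  -0.      64.2164 -11.8429]
(-68, 31, 0) [ 0.5444 -0.0071  0.087 ] [-13.4662  12.3672 103.0216  -0.      64.6112 -11.4662]
grip 11.701551999757843 39.999918937683105 [ 0.4306 -0.2587  0.9473]
11.700365588598334 39.99912679195404 [-0.7153  0.1998 -2.8936] [-0.0008 -0.0802 -0.0463] 8.8667
```

View pics/s1.png

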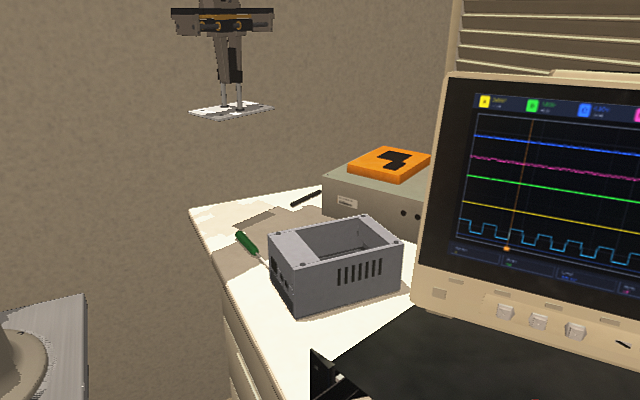

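The cover is held level at (232,110) and hangs free. Next it goes in, with a force limit on each move.

```bash
python3 - <<'E'
from h import *
p,R=tcp(-48,150,34); r.reach(p,R); r.sleep(.2); print(r.current_contact_force(),r.current_time())
if not go(-48,60,34,.1,6) and not go(-48,33,34,.05,6):
    go(-74,33,34,.04,12)
for n in("scene","side"):
    im=r.grab_frame(n); cv2.imwrite(f"pics/{n}2.png",im[:,:,::-1])
a=cv2.imread("pics/scene2.png")[200:320,230:370];b=cv2.imread("pics/side2.png")[150:330,230:420]
h=lambda x:cv2.resize(x,(400,int(x.shape[0]*400/x.shape[1])),interpolation=cv2.INTER_CUBIC)
a,b=h(a),h(b);o=np.zeros((max(len(a),len(b)),800,3),np.uint8);o[:len(a),:400]=a;o[:len(b),400:]=b
cv2.imwrite("pics/m2.png",o)
E
```

```text
[-0.0681  0.8369 -2.3796] 10.3
-48 60 34 False F [ 0.5352  0.4025 -2.3246] w 0.12933547041419924 err [ 0.5875 -0.2301  0.9375] t 11.35
-48 33 34 False F [-0.4629  0.9696 -3.4734] w 0.12397348277164874 err [ 0.0678 -0.0204 -0.0228] t 12.0417
-74 33 34 False F [ 5.4651 -0.2902 -5.263 ] w 0.12894809826663226 err [ 0.6014 -0.3625  1.0297] t 12.8417
```

View pics/m2.png

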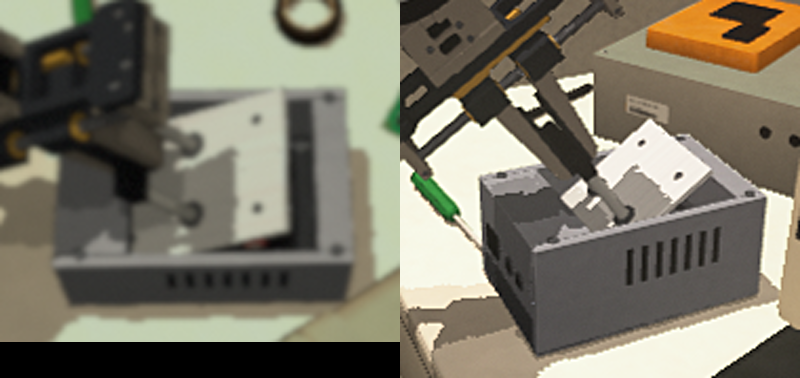

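The near end is tucked under the lip and the keeper force (about 5.5 N) matches the expected position. Now I swing it down.

```bash
python3 - <<'E'
from h import *
for a in [(-78,32.3,30),(-82,32,26),(-84,32,20),(-85,31.8,12),(-85,31.5,6),(-85,31,0)]:
    if go(*a,rate=.04,fl=15): break
r.sleep(.2);print(r.current_contact_force(),r.current_torque())
E
```

```text
-78 32.3 30 False F [ 5.6712 -0.8849 -0.21  ] w 0.12969414898690512 err [ 2.7041 -1.1017  2.9017] t 13.1917
-82 32 26 False F [ 7.551  -0.6495 -0.4108] w 0.1304689897014278 err [ 3.3179 -1.1798  3.2126] t 13.4417
-84 32 20 False F [ 7.7233 -0.7996 -0.1809] w 0.12541543850733164 err [ 3.9049 -1.1772  3.2519] t 13.7833
-85 31.8 12 False F [ 7.9946 -0.7613 -0.3163] w 0.12582067732095817 err [ 4.0983 -1.0642  2.8282] t 14.225
-85 31.5 6 False F [ 7.4316 -0.2024 -0.3744] w 0.1258645856408769 err [ 4.3268 -0.9398  2.7214] t 14.6167
-85 31 0 False F [6.7159 0.2659 0.0576] w 0.12951254264115947 err [ 4.2874 -0.9679  2.3154] t 15.0083
[ 5.9459 -0.7812 -1.1264] [-0.1691 -1.6674  0.1621]
```

```bash
python3 - <<'E'
from h import *
p,_=tcp(-85,31,0);print("settled err mm",(r.current_eef_pos()-p)*1e3,r.current_contact_force())
go(-85,29.5,0,.02,6); r.sleep(.2);print((r.current_eef_pos()-p)*1e3,r.current_contact_force())
s=go(-67,29.5,0,.03,8); r.sleep(.2);print((r.current_eef_pos()-tcp(-68,30,0)[0])*1e3,r.current_contact_force(),r.current_torque(),r.current_grip_width())
im=r.grab_frame("scene")[190:320,230:390]; cv2.imwrite("pics/e.png",cv2.resize(im,None,fx=4.5,fy=4.5,interpolation=cv2.INTER_CUBIC)[:,:,::-1])
E
```

```text
settled err mm [ 3.9223 -0.9674  2.4272] [ 5.9459 -0.7812 -1.1264]
-85 29.5 0 False F [ 7.4706 -0.4319 -1.7228] w 0.12562779026146567 err [ 3.8328 -0.9339  2.4319] t 15.4583
[ 3.8153 -0.9452  0.9161] [ 7.4905 -1.1232 -1.1437]
-67 29.5 0 True F [-2.0875 -0.6125  5.0827] w 0.12660211878257255 err [-0.2176 -0.4765  0.5692] t 16.2667
[ 0.7615 -0.4899  0.0485] [-1.8355 -1.6445  5.4861] [-0.0314  0.1111  0.1724] 0.12938077259384004
```

View pics/e.png

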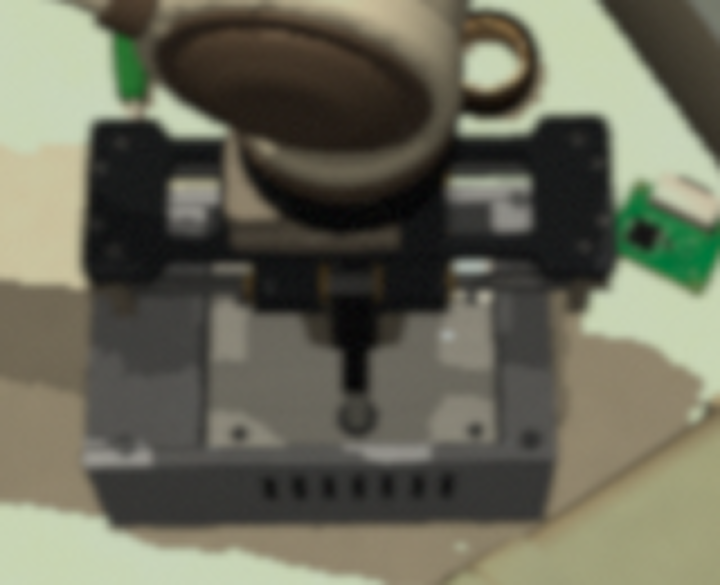

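It has stopped against the far stop (Fx reversed) and is resting on the ledges (Fz +5 N) within 1 mm of the seat. The picture shows the plate flat under both lips. Now I release, retreat and verify numerically.

```bash
python3 - <<'E'
from h import *
r.gripper_to(.36); r.sleep(.3); print(r.current_grip_width(),r.current_contact_force(),r.current_time())
p=r.current_eef_pos(); print("stopped",r.move_l(p+[0,0,.12],.1,None,8),r.current_contact_force())
r.move_l([.40,.10,.38],.2); r.sleep(.5)
p,R=r.current_eef_pos(),r.current_orientation()
Rh=Rt(HY,0)[1]; print("t",r.current_time(),"F",r.current_contact_force())
im=r.grab_frame("scene"); cv2.imwrite("pics/f.png",im[:,:,::-1])
c=r.calibration("scene"); T=c["world_to_cam"]
def pr(x):
    q=c["K"]@(T[:3,:3]@(HP+Rh@np.array(x))+T[:3,3]); return q[:2]/q[2]
# predicted handle-top centre and screw-free plate points when home
for n,x in dict(top=(.002,0,.11),e1=(.002,.032,.11),e2=(.002,-.032,.11)).items(): print(n,pr(x))
g=im.max(2); u,v=pr((.002,0,.11)); u,v=int(u),int(v)
print(v-28,u-12); print(g[v-28:v+29:4,u-12:u+13:2])
E
```

```text
0.36274409186471984 [-0.6206 -0.3023  0.32  ] 17.3167
stopped False [-0.2384 -0.1938 -0.7717]
t 20.575 F [-0.101   0.098   0.8582]
top [308.6155 256.3363]
e1 [308.6224 239.9492]
e2 [308.6083 273.3325]
228 296
[[211 210 210 210 211 210 210 210 210 211 210 208 208]
 [109 110 111 112 110 103 101 100  97  97  94  92  91]
 [ 56  56  56  55  56  58  57  56  57  55  56  57  56]
 [ 54  55  54  53  52  49  46  47  51  54  54  54  55]
 [ 53  53  53  52  46  20  14  18  42  53  54  52  54]
 [ 90  89  90  91  84  39  13  26  80 103 104 104 105]
 [133 133 133 133 124  57  13  35 103 133 135 134 133]
 [134 134 134 133 121  55  13  21  81 128 135 135 134]
 [136 135 135 134 111  43  15  18  64 120 133 135 135]
 [137 137 137 137 127  60  14  27 101 136 138 137 137]
 [139 137 137 137 127  62  22  31 101 136 138 138 137]
 [142 139 139 139 129  66  33  38 101 137 138 137 137]
 [137 139 138 138 130  72  25  34 102 136 137 136 137]
 [148 139 136 136 122  80  68  66  77 124 135 134 134]
 [213 213 208 189 148  82  67  60  69 120 136 136 137]]
```

```bash
python3 -c "
from plant import r
print(r.hand_in())"
```

```text
the job is handed in; nothing more can be done
None
```

The cover is back in the battery bay: flat on the ledges, against the far stop, both ends under the lips. The last camera check put its handle where it should be with the cover home. The arm touched nothing else that I know of, though I didn't check the four bystander objects afterwards. The job was handed in at about 21 s.

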